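# Clamp a clay jar in a three-point centring jig

### The job

Stand the small lidded clay jar upright on the plywood jig, between its two round-headed posts and its sliding stop, let go of it, and then push the slide up by its tab until the jar is held snugly by all three round heads and stays so when you let go. Be gentle: the clay is unfired and marks if it is pressed hard against the heads. Leave the vase, the ink box and the ruler alone.

Things in the scene. Friction and masses are not known exactly. Their poses are not given: they have to be found in the camera images.
- jar: Straight-sided round jar of unfired red clay, lid fixed on, 0.25 to 0.5 kg: side 56 mm in diameter up to 92 mm, lid disc 50 mm across, 95 to 101 mm up, knob 16 mm across, top at 114 mm. Starts upright on the table. Origin: centre of underside; z up. Held by the side 70 to 90 mm up, the fingers clear posts and slide block. A post or the slide pressing it with over 14 N marks it.
- jig: Fixed waxed plywood board 225 by 140 by 12 mm with two posts, a slide and two low guide rails (tops 28 mm above the table). Origin: on its underside, below point seat. x points from the slide to the posts, the way the slide is pushed (within 0.35 rad of world x), y left, z up. The board reaches from x = -165 to +60 mm, y = -70 to +70 mm.
- seat (a point): Point on the board's top face (12 mm above the table) where the centre of the jar's underside lies when the jar touches both posts. Axes as jig. Behind a jar in the seat, 18 to 44 mm are free up to the slide's nose at the start; a jar set down about 6 mm short of the seat (towards the slide) clears all three heads.
- post_left: Fixed aluminium post with a slippery polished steel head, a ball 18 mm in diameter whose centre is 28 mm above the board (head top 37 mm above the board). Origin: foot of the post on the board's top, at jig x = 23.8, y = +28.3 mm. Axes as jig.
- post_right: The like post at jig x = 23.8, y = -28.3 mm. Axes as jig.
- slide: Aluminium slide on the jig, running along jig x up to 55 mm towards the posts; friction about 4 N, stays where left. Block 40 by 40 mm, top 31 mm above the board. Origin: middle of the block, level with the board's top, 109 to 117 mm behind the seat at the start; axes as jig. Once let go, it holds the jar with at most its own friction.
- nose_mount (a point): Point on the slide's front face, 20 mm ahead of the slide's origin and 28 mm above the board; axes as jig. From here a sprung nose sticks out along x: a polished ball 18 mm in diameter, spring about 7 N per mm, up to 8 mm. It sits on a hand-set screw: the ball's centre is 16 to 34 mm ahead of this point, differing each time and not measured, so where the slide must stop has to be felt.
- tab (a point): Centre of the top face of the slide's upright tab, 78 mm above the board and 8 mm behind the slide's origin; axes as jig. The tab is 14 mm thick (jig x) by 32 mm wide (jig y) and rises from the block's top (31 mm above the board). Push its rear face, 7 mm behind this point, or pinch it from above.
- vase: Bystander: bulbous clay vase with a narrow neck, 84 mm across, 135 mm tall, left of the jig. Origin: centre of its underside.
- ink_box: Bystander: round flat black ink box, 72 mm across, 24 mm tall. Origin: centre of its underside.
- ruler: Bystander: steel ruler 200 by 30 by 4 mm lying flat, right of the jar. Origin: centre of its underside; its length runs along its y.
There are look-alikes about, which are no part of the job. Leave any purple or turquoise look-alike of the jar alone.

How it is judged:
On the way:
1. the jar stands on the jig's board between the posts and the slide, within 25 mm of the seat, let go and not yet pressed by the slide (distance between jar and seat below 0.025 m and angle between jar's own z axis and vertical below 0.06 rad and z of jar in the frame of seat below 0.004 m and contact force between jar and the fingers below 0.05 N and contact force between jar and slide below 0.5 N), for 0.2 s.
At the end, for the whole second after the job is handed in: The jar stands upright (within 0.05 rad) and still on the jig within 4 mm of the seat, pressed by more than 0.5 N by each post and by the slide's nose at once, with the robot off the slide and the jar (contact force between jar and post_left above 0.5 N and contact force between jar and post_right above 0.5 N and contact force between jar and slide above 0.5 N and distance between jar and seat below 0.004 m and angle between jar's own z axis and vertical below 0.05 rad and linear speed of jar below 0.005 m/s and contact force between each of the arm, the fingers and slide below 0.05 N and contact force between jar and the fingers below 0.05 N); the robot touches nothing.
It fails at once if a post or the slide presses the jar with more than 14 N (contact force between jar and post_left above 14 N or contact force between jar and post_right above 14 N or contact force between jar and slide above 14 N).
It fails at once if a bystander is moved more than 20 mm (distance of any of vase, ink_box, ruler from where it was at the start of the episode above 0.02 m).
It fails at once if the jar is tipped more than 0.5 rad (angle between jar's own z axis and vertical above 0.5 rad).
It also fails if it takes over 72 s, if anything falls off the work surface, if the arm or the gripper's body presses on something with over 40 N, if the wrist force passes 120 N, or if a joint passes its speed limit or range.

### The arm

A 6-joint arm with a two-finger parallel gripper is mounted at the origin on the work surface. World frame = base frame: x ahead of the robot, y to its left, z up, the work surface at z = 0. Lengths are in m, angles in rad, forces in N, time in s.
With the tool pointing down it reaches from about 0.375 to 0.75 m from the base axis. Payload 9 kg.
Tool frame: the origin (TCP) lies midway between the tips of the shut fingers; the grasp point (between the pads) lies 19 mm behind it; z points along the fingers, y is the direction in which the jaws open and shut (so a half turn about z gives the same grasp; the last joint's range is limited). The gripper opens to 85 mm and grips with 20 to 120 N. Pads are 22 mm wide; open, the fingers measure 114 mm over their backs; the gripper's body (76 mm by 85 mm) begins 54 mm behind the grasp point. The pads swing forward as they close: fully open they stand 13 mm farther back than shut.
Start: joints at [-1.41, 0.104, 0.097, 1.564, 0, 1.353], TCP at [0.222, -0.557, 0.231] pointing down, gripper open.
Joint ranges: [-2.99, 2.99], [-0.84, 1.86], [-1.1, 1.16], [-1.84, 2.11], [-1.51, 1.56], [-3.14, 3.14]. Speed limits (rad/s): [2.22, 2.22, 2.57, 3.14, 3.14, 3.14].

### API

Orientations are given as a rotation vector (axis times angle).
In Python, from cell import bot, move_gripper, kin, capture, close_job, read_time_s, read_joint_pos, read_qd, read_tau, read_eef_pos, read_ee_rot, read_ft_force, read_torque, read_width gives the robot as it stands. Calls block until the motion is done:
- bot.move_ptp(position, orientation): joint-space move of the TCP to a pose.
- bot.movel(position, ori=None, vel=0.15): straight line of the TCP; ori=None keeps the orientation; vel is the mean speed in m/s.
- bot.goto_joints(angles): joint-space move.
- move_gripper(opening, force=None): finger opening in m; force is the grip in N (None keeps the last); returns when the fingers have stopped.
- bot.wait(seconds).
- kin.inverse_kinematics(position, orientation): joint angles nearest the present ones, or None.
- capture(name): name is "side" or "top" or "wrist"; returns a dict with "pixels" (480x640x3 uint8, blue, green, red), "fx", "fy", "cx", "cy" (pixels), "D" ([k1, k2, p1, p2, k3] as OpenCV has them; the pictures are not rectified), "extrinsics" (4x4, takes a point from world to camera coordinates). Camera axes: x right, y up, looking along -z (the intrinsics and any distortion apply to the point x, -y, -z); pixel columns grow to the right and rows downward; lengths in m; the calibration is good to about 2 mm. A picture is of the moment at which its call begins. There is no depth.
A pose or a line that the arm cannot do raises bot.MotionError and nothing moves.
- close_job(): hands the job in, once; it reports no verdict.
Readings, each from a call of its own:
- read_time_s(): time.
- read_joint_pos(): joint angles.
- read_qd(): joint speeds.
- read_tau(): joint torques, N m.
- read_eef_pos(): TCP position.
- read_ee_rot(): TCP orientation.
- read_ft_force(): force on the tool from outside, world axes, zero at the start.
- read_torque(): the same for the moment, N m.
- read_width(): finger opening in m.
Only numpy, scipy, OpenCV 4.12 (cv2) and the standard library are available. Lean on these libraries where they do the work, as an engineer would, in place of code of your own. Each camera call takes 0.05 s, during which the arm holds its last target.

## Working session

There is one attempt and no reset: what is moved stays moved. The work goes in short steps, each a Python script; the robot and the scene stay as the last script left them, time stands still between calls to the robot, and variables do not carry over. Pictures are saved under pics/ and viewed, and the job is handed in when it is done.

```bash
ls; mkdir -p pics; python3 - <<'E'
from cell import *
import cv2
for n in ("side","top","wrist"):
    c=capture(n); cv2.imwrite(f"pics/a_{n}.png",c["pixels"])
    print(n,c["fx"],c["fy"],c["cx"],c["cy"],c["D"]); print(c["extrinsics"])
print(read_time_s(),read_eef_pos(),read_ee_rot(),read_width(),read_ft_force())
E
```

```text
pics
side 498.2635325381956 498.2635325381956 317.91625328081903 232.2622432241154 [-0.13826966  0.          0.          0.          0.        ]
[[-0.98538562 -0.17028156  0.00440164  0.60503347]
 [ 0.12134544 -0.68359832  0.71970037 -0.14732421]
 [-0.11954275  0.70971651  0.69427084 -1.25231623]
 [ 0.          0.          0.          1.        ]]
top 526.2619437746564 526.2619437746564 319.6954397238105 241.3712709172563 [0.02395537 0.         0.         0.         0.        ]
[[ 0.02852308 -0.99956798  0.00709105 -0.04100433]
 [ 0.9855052   0.02930718  0.16709456 -0.6261198 ]
 [-0.1672302   0.00222222  0.98591537 -1.22722213]
 [ 0.          0.          0.          1.        ]]
wrist 418.4105120698117 418.4105120698117 330.6027737109872 241.67363780569755 [-0.02813356  0.          0.          0.          0.        ]
[[ 0.3709811  -0.92863874 -0.00176475 -0.5997166 ]
 [ 0.88047062  0.35234129 -0.31721775  0.04161489]
 [ 0.29520249  0.11612798  0.94835109 -0.38020799]
 [ 0.          0.          0.          1.        ]]
0.15 [ 0.22186198 -0.55719664  0.23069224] [-3.08436641e+00 -5.91287833e-01 -1.18909172e-04] 0.0853258540205552 [0.5507188  0.47391251 0.00950455]
```

View pics/a_top.png

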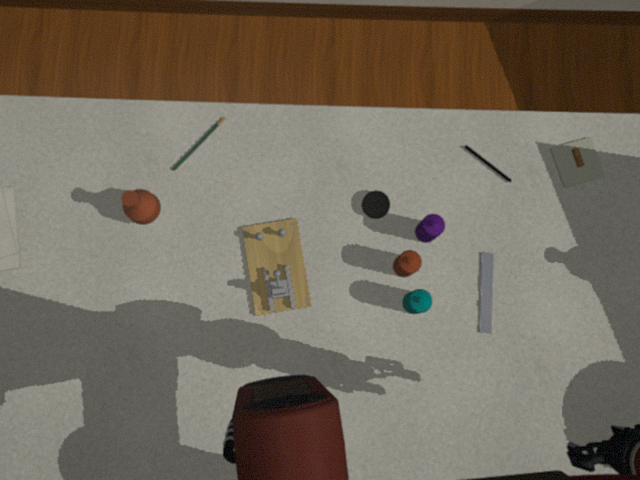

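View pics/a_side.png

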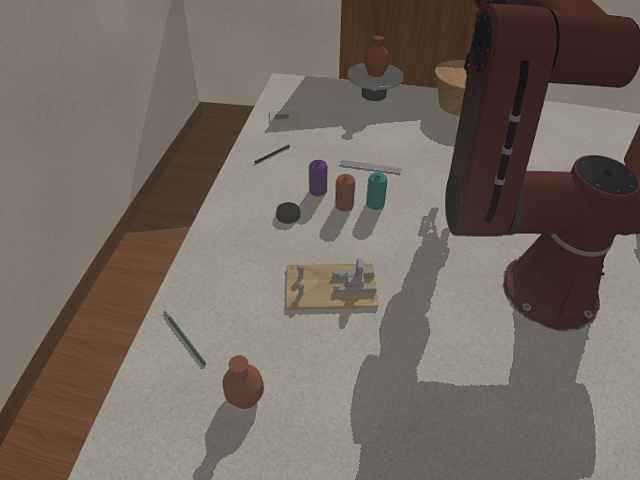

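View pics/a_wrist.png

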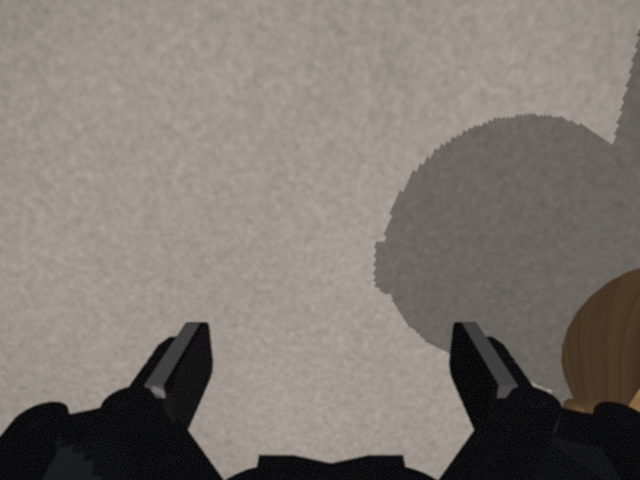

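The top view shows the red jar at (407,263). Things that could be taken for it are the purple jar at (431,228), the turquoise jar at (418,301), the red vase at (141,206), and a red vase on a stand, at (376,60) in the side view. By its straight sides and red clay I choose (407,263). The jig is at about (275,267), posts at the top, slide below. I'll check close crops next.

```bash
python3 - <<'E'
import cv2
a=cv2.imread("pics/a_top.png")
cv2.imwrite("pics/c_jig.png",cv2.resize(a[205:325,225:325],None,fx=5,fy=5,interpolation=cv2.INTER_CUBIC))
cv2.imwrite("pics/c_jar.png",cv2.resize(a[205:325,340:500],None,fx=5,fy=5,interpolation=cv2.INTER_CUBIC))
b=cv2.imread("pics/a_side.png")
cv2.imwrite("pics/c_side.png",cv2.resize(b[140:320,265:425],None,fx=3.3,fy=3.3,interpolation=cv2.INTER_CUBIC))
E
```

```text
(no output)
```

View pics/c_jig.png

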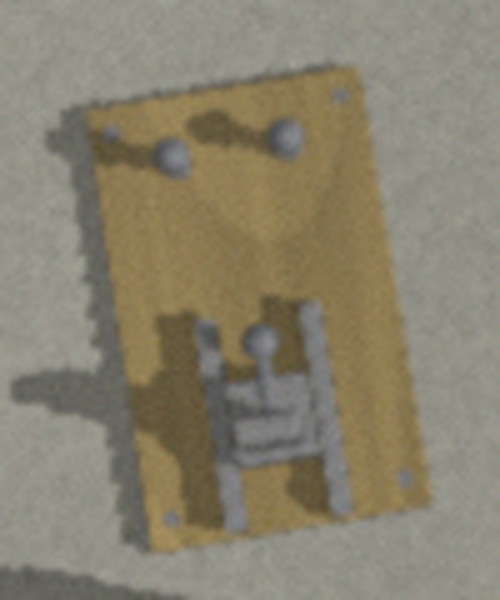

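View pics/c_jar.png

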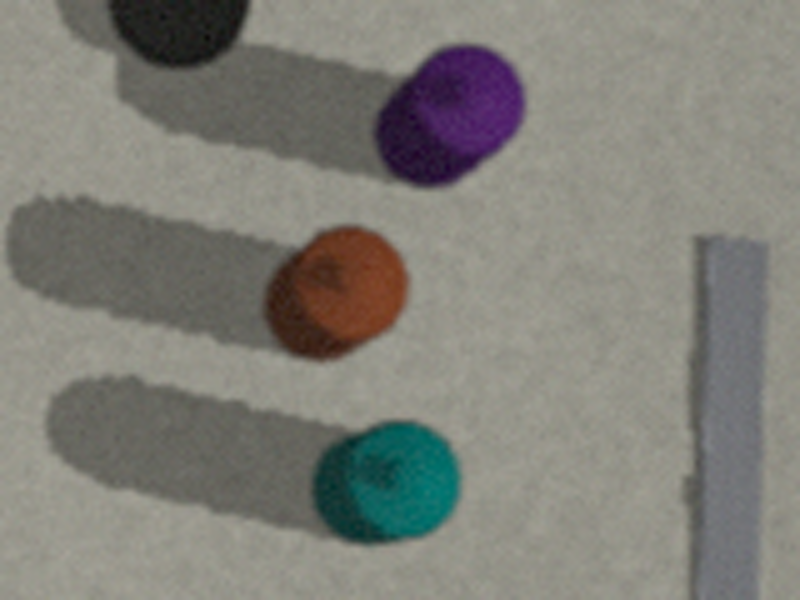

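View pics/c_side.png

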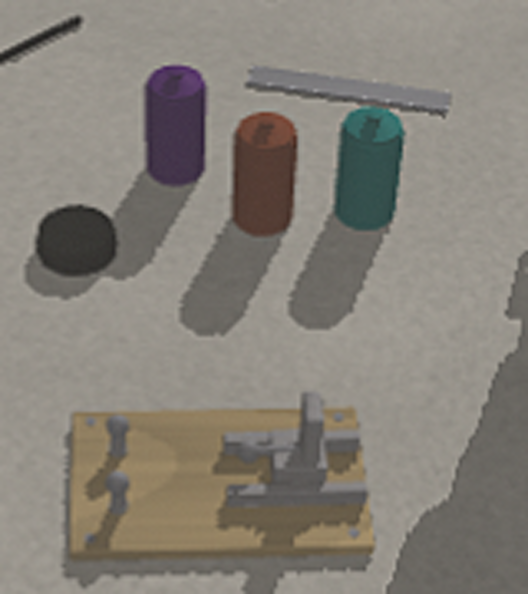

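The crops show three straight-sided jars, and the middle one, at (407,263), is red clay, so it is my target. I'll localise the jar by silhouette and the jig by its corners and balls, each in both cameras.

```bash
cat > h.py <<'E'
import numpy as np, cv2
from scipy.optimize import least_squares, minimize
F=np.diag([1.,-1,-1])
def proj(c,P):
    E=np.asarray(c["extrinsics"]); R=F@E[:3,:3]; t=F@E[:3,3]
    K=np.array([[c["fx"],0,c["cx"]],[0,c["fy"],c["cy"]],[0,0,1.]])
    return cv2.projectPoints(np.asarray(P,float).reshape(-1,1,3),cv2.Rodrigues(R)[0],t,K,np.asarray(c["D"],float))[0].reshape(-1,2)
def unproj(c,uv,z):
    E=np.asarray(c["extrinsics"]); R=F@E[:3,:3]; t=F@E[:3,3]
    K=np.array([[c["fx"],0,c["cx"]],[0,c["fy"],c["cy"]],[0,0,1.]])
    n=cv2.undistortPoints(np.asarray(uv,float).reshape(-1,1,2),K,np.asarray(c["D"],float)).reshape(-1,2)
    d=np.c_[n,np.ones(len(n))]@R; o=-R.T@t
    z=np.broadcast_to(z,len(n))
    return o+d*((z-o[2])/d[:,2])[:,None]
def crop2full(p,off,s): return (np.asarray(p,float)+.5)/s-.5+np.array(off)
def jarpts(x,y,z0=0):
    a=np.linspace(0,2*np.pi,60,endpoint=False); L=[]
    for r,z in((.028,0),(.028,.092),(.025,.095),(.025,.101),(.008,.101),(.008,.114)):
        L.append(np.c_[x+r*np.cos(a),y+r*np.sin(a),np.full(60,z+z0)])
    return np.vstack(L)
def redmask(img,roi):
    x0,y0,x1,y1=roi; h=cv2.cvtColor(img,cv2.COLOR_BGR2HSV)
    m=((h[...,0]<14)|(h[...,0]>172))&(h[...,1]>110)&(h[...,2]>25)
    o=np.zeros(m.shape,np.uint8); o[y0:y1,x0:x1]=m[y0:y1,x0:x1]; return o
def jarfit(c,m,guess,z0=0):
    S=4
    M=cv2.resize(m,None,fx=S,fy=S,interpolation=cv2.INTER_NEAREST)
    def f(p):
        u=(proj(c,jarpts(p[0],p[1],z0))+.5)*S-.5
        o=np.zeros_like(M); cv2.fillConvexPoly(o,cv2.convexHull(np.round(u).astype(np.int32)),1)
        return 1-(o&M).sum()/max(1,(o|M).sum())
    r=minimize(f,guess,method="Nelder-Mead",options=dict(initial_simplex=np.array(guess)+np.array([[0,0],[.01,0],[0,.01]]),xatol=1e-4))
    return r.x,r.fun
def jig2w(p,J):
    x,y,a=p; J=np.atleast_2d(J).astype(float); c,s=np.cos(a),np.sin(a)
    return np.c_[x+c*J[:,0]-s*J[:,1],y+s*J[:,0]+c*J[:,1],J[:,2]]
E
cat > m1.py <<'E'
from h import *
from cell import *
ct=capture("top"); cs=capture("side")
mt=redmask(ct["pixels"],(385,240,430,285)); ms=redmask(cs["pixels"],(325,165,360,220))
print(mt.sum(),ms.sum())
g=unproj(ct,[[407,263]],.06)[0,:2]; print(g)
print(jarfit(ct,mt,g),jarfit(cs,ms,g))
J=np.array([[60,70,12],[60,-70,12],[-165,-70,12],[-165,70,12],[23.8,28.3,40],[23.8,-28.3,40]])/1e3
ut=crop2full([[85,107],[357,67],[432,503],[150,551],[172,157],[285,137]],(225,205),5)
us=crop2full([[70,552],[72,411],[354,408],[373,550],[118,484],[117,426]],(265,140),3.3)
for nm,c,u in(("top",[ct],[ut]),("side",[cs],[us]),("both",[ct,cs],[ut,us])):
    r=least_squares(lambda p:np.concatenate([(proj(k,jig2w(p,J))-v).ravel() for k,v in zip(c,u)]),[.55,.1,.1],x_scale=[.01,.01,.05])
    print(nm,r.x,np.round(r.fun,1).tolist())
p=r.x
nt=unproj(ct,crop2full([[261,341]],(225,205),5),.040)[0]
ca,sa=np.cos(p[2]),np.sin(p[2]); d=nt[:2]-p[:2]; print("nose ball jig",ca*d[0]+sa*d[1],-sa*d[0]+ca*d[1])
for q,(v,k,off,s) in {"tabtop_side":((313,396),cs,(265,140),3.3)}.items():
    w=unproj(k,crop2full([v],off,s),.090)[0]; d=w[:2]-p[:2]; print(q,w,ca*d[0]+sa*d[1],-sa*d[0]+ca*d[1])
for n,uv in(("vase",(141,210)),("ink",(376,205)),("ruler",(486,292)),("teal",(414,304)),("purple",(427,231))): print(n,unproj(ct,[uv],0.02)[0])
E
python3 m1.py
```

```text
511 113
[ 0.5793751  -0.23394474]
(array([ 0.58019433, -0.23501698]), np.float64(0.16460611014611215)) (array([ 0.57838389, -0.28304874]), np.float64(0.8298833270605946))
top [0.62135278 0.09483648 0.19609089] [-0.1, 0.3, 0.4, -0.7, -0.0, 0.4, -0.0, 0.4, -0.2, -0.4, -0.0, -0.2]
side [0.61771725 0.09889101 0.19140165] [-0.7, 0.3, 0.0, 0.1, 0.7, -0.1, 0.5, -0.5, -0.4, -0.1, -0.0, 0.1]
both [0.61964079 0.09624261 0.19422369] [-0.7, 0.9, -0.1, 0.0, -0.7, 1.2, -0.8, 1.1, -0.8, 0.2, -0.6, 0.5, -1.2, -0.6, -0.5, -0.7, -0.0, -1.1, -0.1, -1.6, -1.0, -1.0, -0.6, -0.7]
nose ball jig -0.07291083845386587 -0.0030082146729935345
tabtop_side [0.50108461 0.06510005 0.09      ] -0.12233773172278692 -0.007675091747461341
vase [0.69905583 0.42738067 0.02      ]
ink [ 0.72999689 -0.16234563  0.02      ]
ruler [ 0.51874823 -0.43449599  0.02      ]
teal [ 0.48411895 -0.25790157  0.02      ]
purple [ 0.6669486  -0.29077794  0.02      ]
```

```bash
sed -i 's/(h\[...,1\]>110)&(h\[...,2\]>25)/(h[...,1]>80)\&(h[...,2]>20)/' h.py; cat > m2.py <<'E'
from h import *
from cell import *
from scipy.spatial.transform import Rotation as R
ct=capture("top"); cs=capture("side")
for c,r,uv in((ct,(385,240,430,285),(407,263)),(cs,(325,165,360,220),(345,192))):
    m=redmask(c["pixels"],r); print(m.sum(),np.argwhere(m).min(0),np.argwhere(m).max(0),jarfit(c,m,unproj(c,[uv],.06)[0,:2]))
cw=capture("wrist"); E=cw["extrinsics"]; o=-E[:3,:3].T@E[:3,3]
T=R.from_rotvec(read_ee_rot()).as_matrix(); print("cam in tool",T.T@(o-read_eef_pos()),"look",T.T@(-E[2,:3]))
def down(a): return np.pi*np.array([np.cos(a/2),np.sin(a/2),0])
for k in (0,np.pi):
  for pos,a in(([.58,-.235,.25],0),([.58,-.235,.057],0),([.613,.095,.07],.194),([.47,.066,.065],.194)):
    q=kin.inverse_kinematics(pos,down(a+k)); print(k,pos,None if q is None else np.round(q,2))
print(read_time_s())
E
python3 m2.py
```

```text
545 [251 393] [276 421] (array([ 0.57966984, -0.2350134 ]), np.float64(0.10938617097334291))
619 [174 336] [210 354] (array([ 0.57511915, -0.23465689]), np.float64(0.1027453112258766))
cam in tool [ 0.08187229  0.0003887  -0.14203964] look [-3.17450397e-01 -2.53680467e-04  9.48274845e-01]
0 [0.58, -0.235, 0.25] [-0.59  0.19  0.22  1.61  0.    2.55]
0 [0.58, -0.235, 0.057] [-0.59  0.22 -0.09  1.26  0.    2.55]
0 [0.613, 0.095, 0.07] [-0.06  0.2  -0.09  1.28  0.    2.89]
0 [0.47, 0.066, 0.065] [-0.14 -0.25 -0.54  1.28  0.    2.81]
3.141592653589793 [0.58, -0.235, 0.25] [-0.59  0.19  0.22  1.61  0.   -0.59]
3.141592653589793 [0.58, -0.235, 0.057] [-0.59  0.22 -0.09  1.26  0.   -0.59]
3.141592653589793 [0.613, 0.095, 0.07] [-0.06  0.2  -0.09  1.28  0.   -0.25]
3.141592653589793 [0.47, 0.066, 0.065] [-0.14 -0.25 -0.54  1.28  0.   -0.33]
0.4
```

```bash
cat >> h.py <<'E'
def down(a): return np.pi*np.array([np.cos((a+np.pi)/2),np.sin((a+np.pi)/2),0])
E
python3 - <<'E'
from h import *
from cell import *
bot.move_ptp([.578,-.235,.25],down(0))
c=capture("wrist"); cv2.imwrite("pics/b_wrist.png",c["pixels"])
m=redmask(c["pixels"],(100,50,540,400)); print(m.sum(),np.argwhere(m).min(0),np.argwhere(m).max(0),jarfit(c,m,[.578,-.235]))
cv2.imwrite("pics/b_mask.png",m*255)
print(read_time_s(),read_eef_pos(),read_ft_force())
E
```

```text
5014 [163 187] [377 520] (array([ 0.57631881, -0.23378392]), np.float64(0.05814734114598674))
2.2 [ 0.57767434 -0.23578203  0.24992287] [ 0.52735079 -0.76858109 -0.24096488]
```

View pics/b_wrist.png

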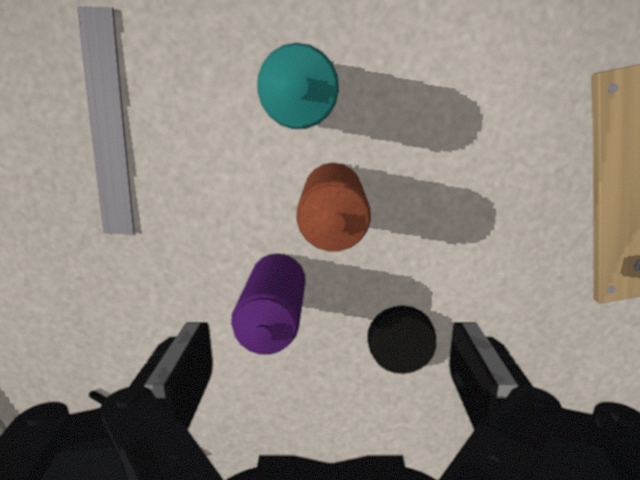

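The wrist view shows the red jar at (335,207) between turquoise (298,86) and purple (268,310). The fit overlap is 94 % at (0.576, -0.234), which agrees with the top and side fits to about 3 mm. Grasping it.

```bash
python3 - <<'E'
from h import *
from cell import *
bot.movel([.577,-.2342,.12],vel=.15)
bot.movel([.577,-.2342,.058],vel=.08)
print(read_ft_force(),read_eef_pos())
move_gripper(.045,30)
print("w",read_width(),read_ft_force(),read_eef_pos())
bot.movel([.577,-.2342,.078],vel=.05)
bot.wait(.1)
print("w",read_width(),read_ft_force(),read_eef_pos())
bot.movel([.577,-.2342,.22],vel=.15)
cs=capture("side"); cv2.imwrite("pics/d_side.png",cs["pixels"]); cv2.imwrite("pics/d_wrist.png",capture("wrist")["pixels"])
cv2.imwrite("pics/d_sidec.png",cv2.resize(cs["pixels"][60:260,250:450],None,fx=3,fy=3,interpolation=cv2.INTER_CUBIC))
print(read_time_s(),read_ft_force(),read_width())
E
```

```text
[-0.14325545  0.47497959 -0.59316452] [ 0.57732395 -0.23442162  0.058566  ]
w 0.05556813402613134 [-0.14927418  2.63677491  5.48537251] [ 0.57736    -0.23432476  0.0587121 ]
w 0.055435268884757444 [ 0.24765641 -0.19626551 -3.86409589] [ 0.57677484 -0.23406096  0.07758486]
6.375 [ 0.36718975 -0.21104266 -4.20012419] 0.05537592221123158
```

View pics/d_sidec.png

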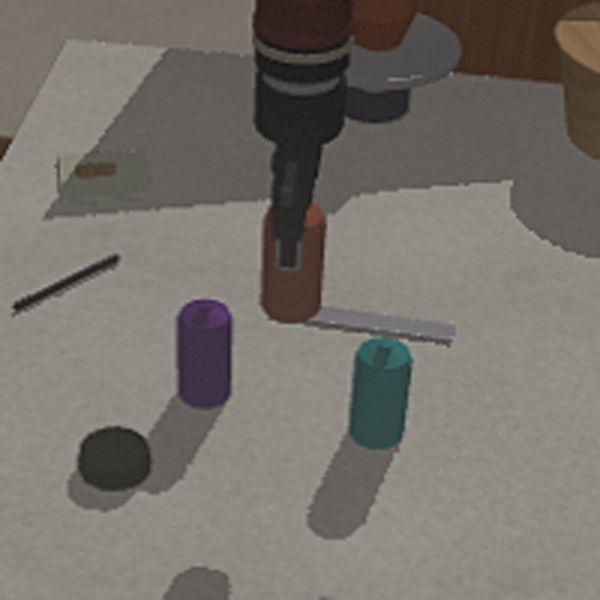

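View pics/d_wrist.png

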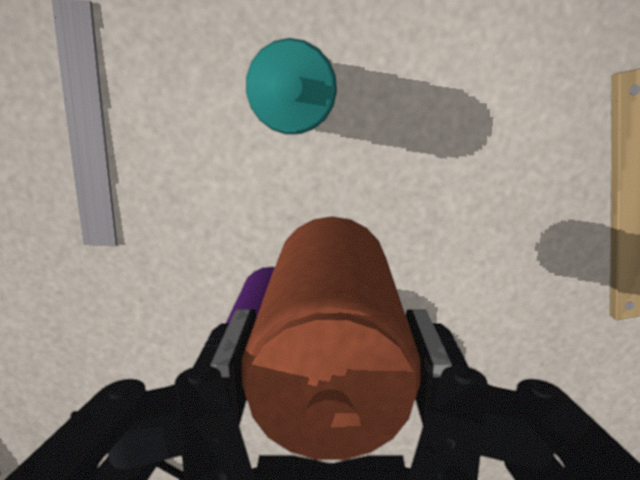

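Jar held upright: in the side crop it hangs straight below the fingers, weight about 4 N, opening 55.4 mm. Now a wrist look at the jig from beyond the posts.

```bash
python3 - <<'E'
from h import *
from cell import *
bot.move_ptp([.685,.108,.25],down(.194))
bot.wait(.2)
c=capture("wrist"); cv2.imwrite("pics/e_wrist.png",c["pixels"])
import pickle; c["pos"]=read_eef_pos(); pickle.dump(c,open("e.pkl","wb"))
for p in([.62135,.09484,.196],[.61772,.0989,.1914]):
  print(np.round(proj(c,jig2w(p,np.array([[60,70,12],[60,-70,12],[23.8,28.3,40],[23.8,-28.3,40]])/1e3))).tolist())
print(read_time_s(),read_eef_pos(),read_ft_force(),read_width())
E
```

```text
[[408.0, 189.0], [256.0, 190.0], [366.0, 153.0], [297.0, 153.0]]
[[413.0, 187.0], [260.0, 186.0], [371.0, 150.0], [303.0, 150.0]]
7.975 [0.68507291 0.10688239 0.25003842] [ 0.64742389 -0.2037557  -4.49250189] 0.05528629272086953
```

View pics/e_wrist.png

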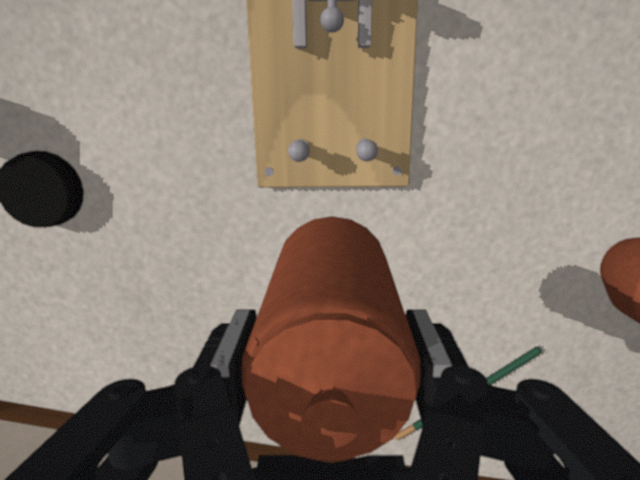

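```bash
python3 - <<'E'
import cv2
a=cv2.imread("pics/e_wrist.png")
cv2.imwrite("pics/e_c.png",cv2.resize(a[0:200,240:440],None,fx=3,fy=3,interpolation=cv2.INTER_CUBIC))
E
```

```text
(no output)
```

View pics/e_c.png

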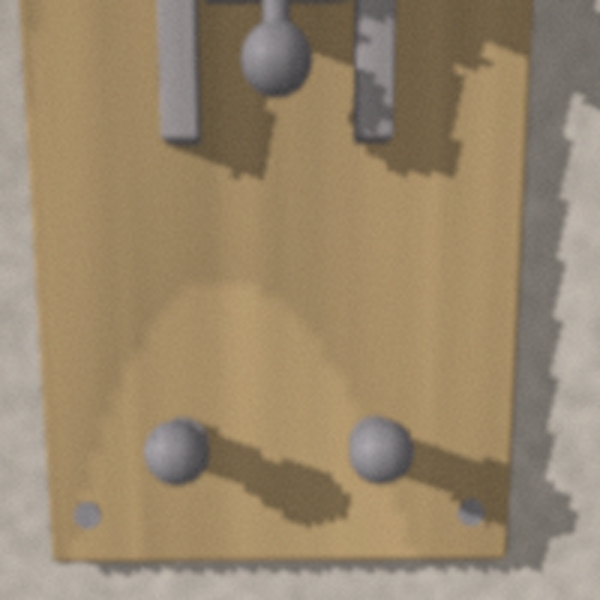

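```bash
python3 - <<'E'
from h import *
import pickle; c=pickle.load(open("e.pkl","rb"))
J=np.array([[60,70,12],[60,-70,12],[23.8,28.3,40],[23.8,-28.3,40]])/1e3
u=crop2full([[505,555],[55,559],[380,450],[177,452]],(240,0),3)
r=least_squares(lambda p:(proj(c,jig2w(p,J))-u).ravel(),[.62,.096,.194],x_scale=[.01,.01,.05]); p=r.x
print(p,np.round(r.fun,2))
n=unproj(c,crop2full([[276,58]],(240,0),3),.040)[0]; d=n[:2]-p[:2]; ca,sa=np.cos(p[2]),np.sin(p[2])
print("nose",ca*d[0]+sa*d[1],-sa*d[0]+ca*d[1])
E
```

```text
[0.61809357 0.09492202 0.20356073] [ 1.06  0.76 -1.37  0.95  0.5  -0.69 -0.23 -0.66]
nose -0.07370677483160663 0.00011059790431203025
```

The jig pose from wrist is (0.618, 0.095), yaw 0.20. The jar-to-seat offset is (0.042, 0.329), agreeing to 1 mm in x across all three cameras. Nose ball centre is at jig x ≈ -73 mm. I'll set the jar down 8 mm short, lowering by feel.

```bash
python3 - <<'E'
from h import *
from cell import *
a=.199; s=np.array([.6190,.0950]); t=s-.008*np.array([np.cos(a),np.sin(a)])
bot.move_ptp([*t,.16],down(a))
bot.movel([*t,.085],vel=.1); bot.wait(.2)
f0=np.array(read_ft_force()); print(f0,read_eef_pos())
z=.076
while z>.064:
    bot.movel([*t,z],vel=.03); f=np.array(read_ft_force())
    print(round(z,4),np.round(f-f0,2),round(read_eef_pos()[2],4))
    if f[2]-f0[2]>2.5: break
    z-=.0007
c=capture("side"); cv2.imwrite("pics/f_side.png",cv2.resize(c["pixels"][180:330,260:410],None,fx=4,fy=4,interpolation=cv2.INTER_CUBIC))
cv2.imwrite("pics/f_wrist.png",capture("wrist")["pixels"])
print(read_time_s(),read_eef_pos())
E
```

```text
[-0.46099835 -0.27302742 -3.65518698] [0.6116688  0.09339814 0.08583708]
0.076 [ 0.05  0.21 -0.91] 0.0756
0.0753 [ 0.66  0.06 -0.57] 0.0754
0.0746 [-0.51  0.73  0.39] 0.0746
0.0739 [ 0.6   0.4  -0.41] 0.0738
0.0732 [ 0.21  0.46 -0.19] 0.0731
0.0725 [ 0.49 -0.3  -0.11] 0.0724
0.0718 [ 0.54  0.25 -0.68] 0.0718
0.0711 [ 0.15  0.97 -0.9 ] 0.0711
0.0704 [0.25 0.66 1.91] 0.0708
0.0697 [-2.23  0.85  8.83] 0.0708
12.475 [0.61157821 0.09353356 0.0707426 ]
```

View pics/f_side.png

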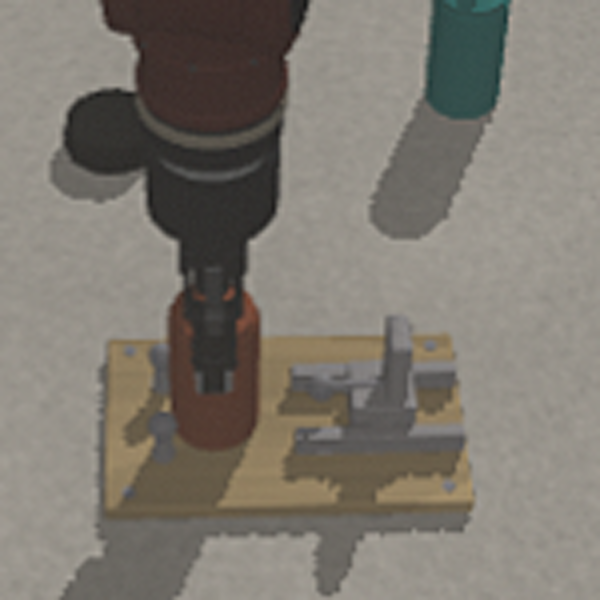

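View pics/f_wrist.png

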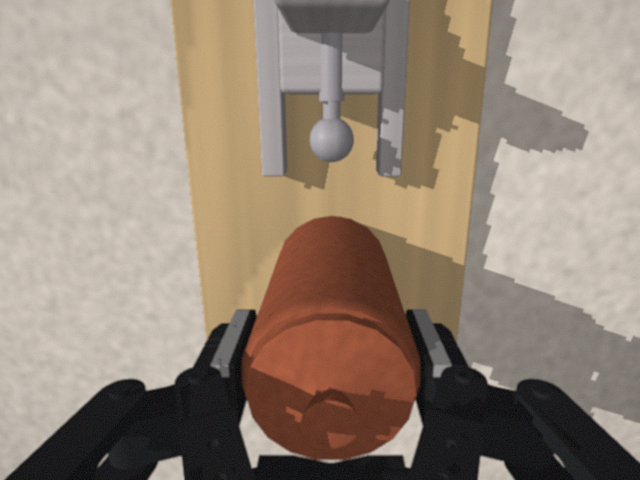

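It touched the board at TCP z 0.0708, as predicted. The wrist view shows the jar centred in front of the nose ball (332,138) with a clear gap. Releasing.

```bash
python3 - <<'E'
from h import *
from cell import *
p=read_eef_pos()
bot.movel([p[0],p[1],.0708],vel=.02)
print(read_ft_force())
move_gripper(.085)
bot.wait(.4)
print(read_ft_force(),read_width())
bot.movel([p[0],p[1],.20],vel=.12)
bot.wait(.3)
c=capture("wrist"); cv2.imwrite("pics/g_wrist.png",c["pixels"])
s=capture("side"); cv2.imwrite("pics/g_side.png",cv2.resize(s["pixels"][180:330,260:410],None,fx=4,fy=4,interpolation=cv2.INTER_CUBIC))
m=redmask(c["pixels"],(200,60,450,420)); x,f=jarfit(c,m,[p[0],p[1]],.012); print("jar",x,f)
import pickle; pickle.dump(c,open("g.pkl","wb"))
print(read_time_s(),read_ft_force(),read_eef_pos())
E
```

```text
[-0.34496504  0.63885456 -0.14439902]
[0.06229635 0.12446872 1.08963927] 0.08500978031030534
jar [0.6102052  0.09367977] 0.041118931983664564
15.1583 [ 0.23480829  0.26418667 -0.71730262] [0.61152053 0.09353067 0.19985773]
```

View pics/g_wrist.png

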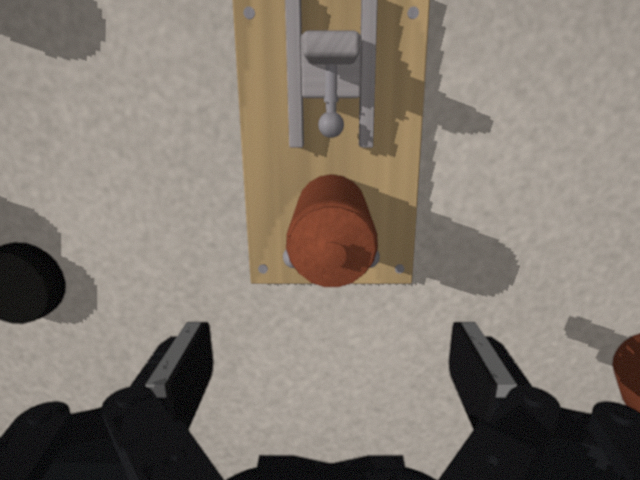

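View pics/g_side.png

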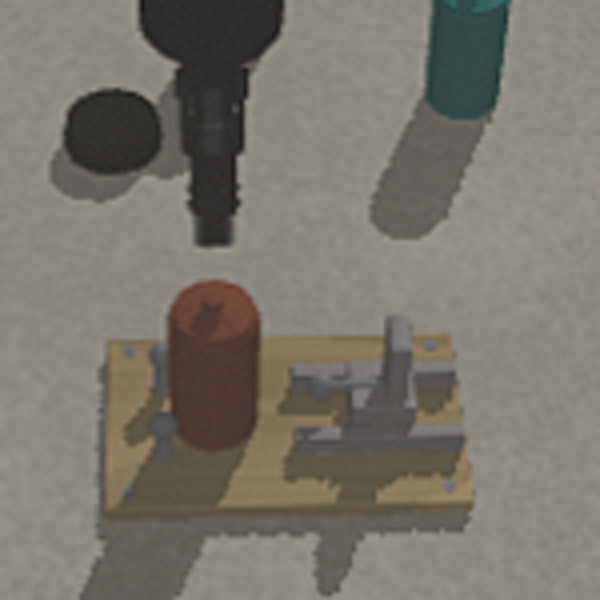

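The jar stands upright at (0.610, 0.0937), 8 mm short of the seat, between heads and nose. In the wrist view the tab top is at about (331,47). I'll locate the tab, then get behind it with shut fingers.

```bash
python3 - <<'E'
from h import *
from cell import *
import pickle; c=pickle.load(open("g.pkl","rb"))
p=[.6185,.0949,.2]; ca,sa=np.cos(p[2]),np.sin(p[2])
for uv,z in(((303,35),.09),((358,33),.09),((331,46),.09),((331,30),.09),((331,62),.09),((331,124),.04)):
    d=unproj(c,[uv],z)[0,:2]-p[:2]; print(uv,ca*d[0]+sa*d[1],-sa*d[0]+ca*d[1])
cv2.imwrite("pics/g_c.png",cv2.resize(c["pixels"][0:150,260:410],None,fx=4,fy=4,interpolation=cv2.INTER_CUBIC))
E
```

```text
(303, 35) -0.1237834944026314 -0.015161754376321054
(358, 33) -0.12479820980019246 0.014953438044778595
(331, 46) -0.11821366773300701 0.00018177393901712066
(331, 30) -0.1262806680495485 0.00017735726439727442
(331, 62) -0.10998934961157468 0.00018629624984584786
(331, 124) -0.07414028858568018 0.0002862050029702086
```

View pics/g_c.png

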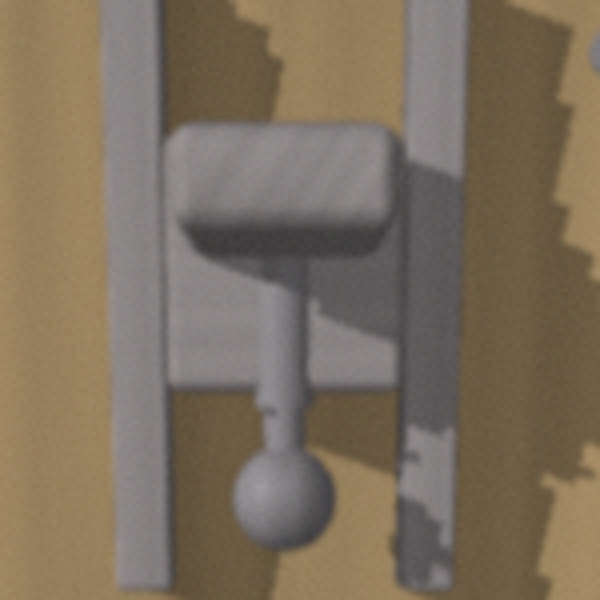

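```bash
python3 - <<'E'
from h import *
from cell import *
J=[.6185,.0949,.2]; O=down(.2)
def W(x,z,y=0): return jig2w(J,[[x,y,z]])[0]
bot.movel(W(-.152,.20),O,vel=.2)
move_gripper(0.0,30)
bot.movel(W(-.152,.062),vel=.12); bot.wait(.3)
d=np.array([np.cos(.2),np.sin(.2)])
F=lambda:np.mean([np.array(read_ft_force())[:2]@d for _ in range(5)])
f0=F(); print("f0",f0,read_ft_force(),read_eef_pos(),read_width())
c=capture("wrist"); cv2.imwrite("pics/i_wrist.png",c["pixels"])
x=-.152
while x<-.128:
    x+=.001; bot.movel(W(x,.062),vel=.02); f=F()-f0
    if f<-1.5: break
print("x",x,"f",f,F()-f0,read_eef_pos(),read_time_s())
c=capture("side"); cv2.imwrite("pics/i_side.png",cv2.resize(c["pixels"][180:330,260:410],None,fx=4,fy=4,interpolation=cv2.INTER_CUBIC))
open("f0","w").write(str(f0))
E
```

```text
f0 -0.30614589140171417 [-0.42810077  0.57090527 -0.07878324] [0.469736   0.06467279 0.06229567] 1.7934661510591595e-06
x -0.13699999999999998 f -2.903131635607491 -2.903131635607491 [0.48392945 0.06764836 0.06194939] 22.2
```

View pics/i_side.png

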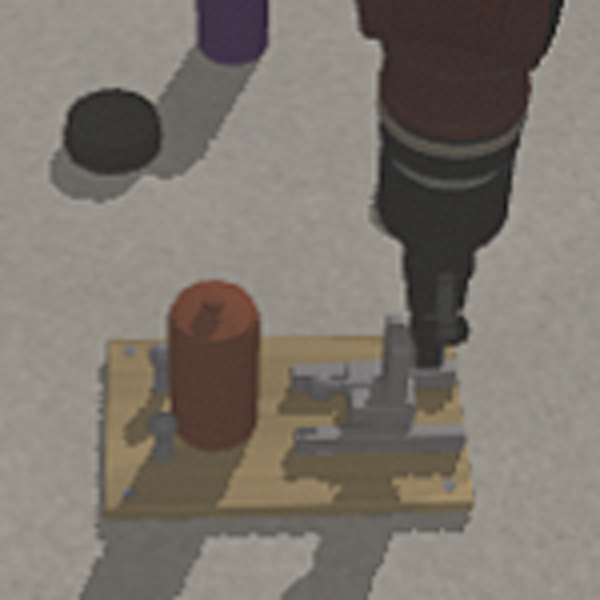

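View pics/i_wrist.png

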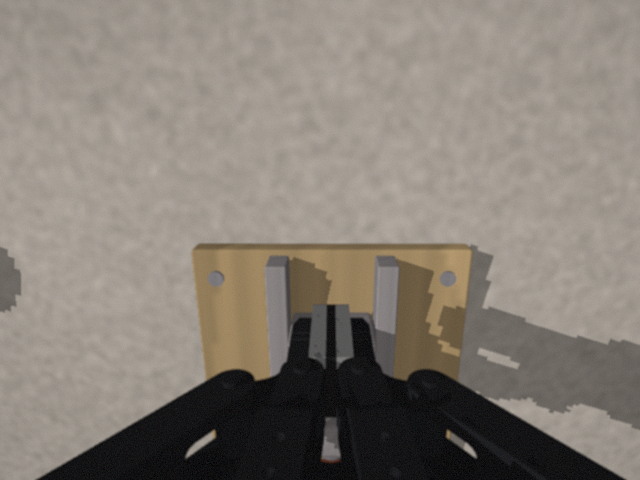

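Touched the tab at jig x -137 mm, as predicted (-137.7), with the fingers squarely behind the tab. Pushing gently now, in ever finer steps.

```bash
cat > push.py <<'E'
from h import *
from cell import *
J=[.6185,.0949,.2]
def W(x,z,y=0): return jig2w(J,[[x,y,z]])[0]
d=np.array([np.cos(.2),np.sin(.2)]); f0=float(open("f0").read())
def F(n=4,dt=.02):
    v=[]
    for _ in range(n): bot.wait(dt); v.append(np.array(read_ft_force())[:2]@d)
    return -(np.mean(v)-f0)
def X(): return ((np.array(read_eef_pos())[:2]-J[:2])@d)*1e3
E
python3 - <<'E'
from push import *
x=-.137; B=[]
while x<-.1155:
    x+=.002; bot.movel(W(x,.062),vel=.02); f=F(3); B.append(f); print(round(x*1e3,1),round(f,2),round(X(),2))
    if f>8: raise SystemExit
base=np.median(B[1:]); print("base",base)
while x<-.103:
    x+=.0006; bot.movel(W(x,.062),vel=.01); f=F(3); print(round(x*1e3,1),round(f,2),round(X(),2),end=" | ")
    if f>base+3: break
print(read_time_s())
c=capture("side"); cv2.imwrite("pics/j_side.png",cv2.resize(c["pixels"][180:330,260:410],None,fx=4,fy=4,interpolation=cv2.INTER_CUBIC))
E
```

```text
-135.0 2.41 -134.98
-133.0 1.51 -132.87
-131.0 1.67 -130.86
-129.0 1.4 -128.88
-127.0 1.44 -126.9
-125.0 1.43 -124.9
-123.0 1.36 -122.84
-121.0 1.63 -120.88
-119.0 1.65 -118.85
-117.0 1.86 -116.84
-115.0 1.82 -114.84
base 1.5693133791494303
-114.4 2.96 -114.43 | -113.8 3.59 -113.8 | -113.2 3.01 -113.15 | -112.6 3.17 -112.53 | -112.0 3.06 -111.94 | -111.4 3.52 -111.32 | -110.8 2.93 -110.73 | -110.2 3.12 -110.14 | -109.6 2.54 -109.55 | -109.0 2.93 -108.92 | -108.4 3.09 -108.32 | -107.8 4.76 -107.92 | 29.15
```

View pics/j_side.png

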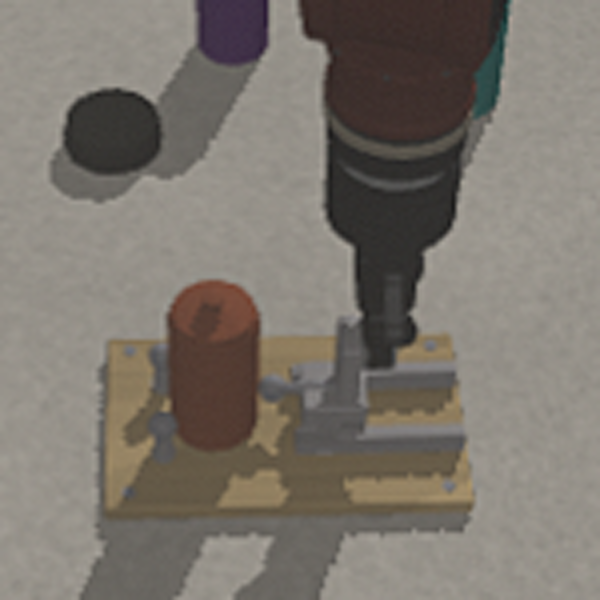

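The nose reached the jar at -107.8 mm (predicted -108.5); at rest the tab force is about 3 N. Seating is expected near -100 mm, so I continue in 0.3–0.4 mm steps with a tight stop.

```bash
python3 - <<'E'
from push import *
x=-.1078
while x<-.095:
    x+=.0004 if x<-.103 else .0003
    bot.movel(W(x,.062),vel=.01); fi=-(np.array(read_ft_force())[:2]@d-f0); f=F(3); print(round(x*1e3,1),round(fi,1),round(f,2),round(X(),2),end=" | ")
    if f>7: break
print(read_time_s())
c=capture("side"); cv2.imwrite("pics/k_side.png",cv2.resize(c["pixels"][180:330,260:410],None,fx=4,fy=4,interpolation=cv2.INTER_CUBIC))
E
```

```text
-107.4 5.1 4.93 -107.53 | -107.0 4.4 5.51 -107.16 | -106.6 4.2 4.58 -106.74 | -106.2 4.8 5.17 -106.36 | -105.8 5.3 5.02 -105.96 | -105.4 5.2 4.81 -105.54 | -105.0 5.4 5.49 -105.13 | -104.6 6.2 5.3 -104.76 | -104.2 5.4 5.24 -104.37 | -103.8 4.4 5.36 -103.95 | -103.4 5.0 4.86 -103.51 | -103.0 5.1 4.79 -103.13 | -102.6 4.8 5.17 -102.75 | -102.3 5.3 4.59 -102.45 | -102.0 5.8 5.14 -102.14 | -101.7 4.3 4.54 -101.84 | -101.4 4.5 5.0 -101.57 | -101.1 4.9 5.28 -101.26 | -100.8 5.0 5.06 -100.93 | -100.5 5.1 5.48 -100.67 | -100.2 5.8 5.11 -100.39 | -99.9 5.5 5.2 -100.12 | -99.6 6.0 5.74 -99.9 | -99.3 7.3 6.58 -99.67 | -99.0 6.9 7.06 -99.44 | 36.7
```

View pics/k_side.png

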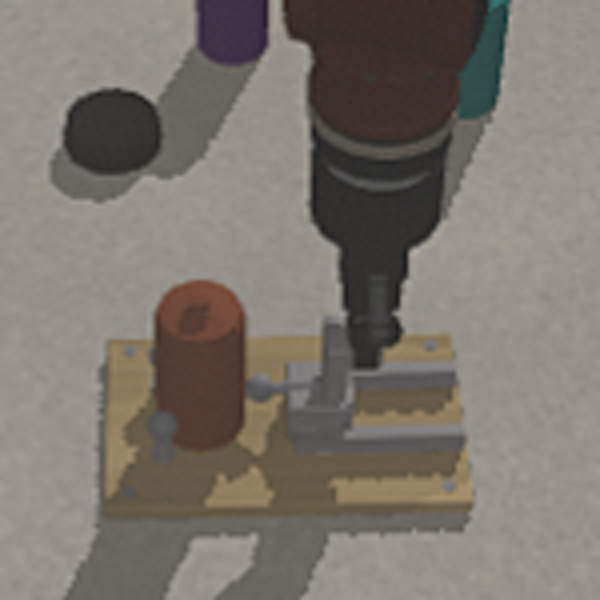

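Force was steady at 5.1 N while the jar slid, and it is now climbing (7.1 N), so the jar is meeting the posts. I press a little further, so that about 4 N stays in the spring after backing off.

```bash
python3 - <<'E'
from push import *
x=-.0990
while x<-.095:
    x+=.0003
    bot.movel(W(x,.062),vel=.01); f=F(4); print(round(x*1e3,1),round(f,2),round(X(),2),end=" | ")
    if f>9: break
print(read_time_s())
E
```

```text
-98.7 6.94 -99.21 | -98.4 8.03 -99.0 | -98.1 8.3 -98.83 | -97.8 9.7 -98.68 | 38.0167
```

The slope is now about 7 N/mm, the nose spring's own rate, so the jar is seated with N ≈ 5.7 N. Backing off and checking.

```bash
python3 - <<'E'
from push import *
bot.movel(W(-.103,.062),vel=.01); print(F(),X())
bot.movel(W(-.125,.062),vel=.06); bot.wait(.2); print(F(),X())
bot.movel(W(-.125,.22),vel=.12)
bot.move_ptp(W(.045,.26),down(.2)); bot.wait(.2)
c=capture("wrist"); cv2.imwrite("pics/l_wrist.png",c["pixels"])
import pickle; pickle.dump(c,open("l.pkl","wb"))
m=redmask(c["pixels"],(200,60,450,300)); print("jar",jarfit(c,m,[.618,.095],.012))
s=capture("side"); cv2.imwrite("pics/l_side.png",cv2.resize(s["pixels"][180:330,260:410],None,fx=4,fy=4,interpolation=cv2.INTER_CUBIC))
cv2.imwrite("pics/l_top.png",capture("top")["pixels"])
print(read_time_s(),read_ft_force())
E
```

```text
-0.20106302140848822 -102.83669645582442
-0.5271309861941408 -124.80215211281461
jar (array([0.61939529, 0.095168  ]), np.float64(0.04050904742730943))
42.1167 [0.72786624 0.7944224  0.31590584]
```

View pics/l_wrist.png

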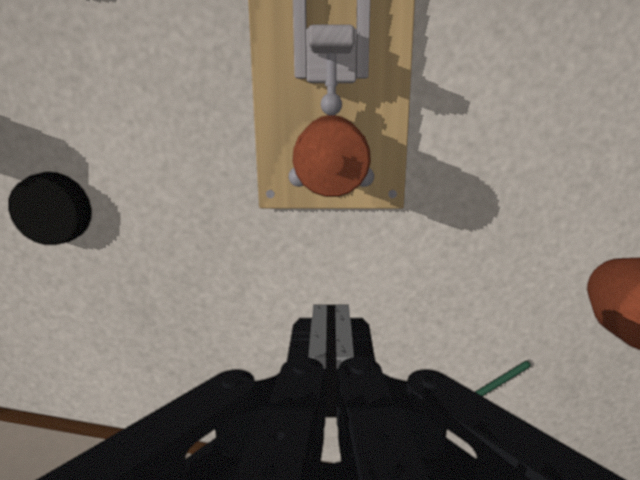

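View pics/l_side.png

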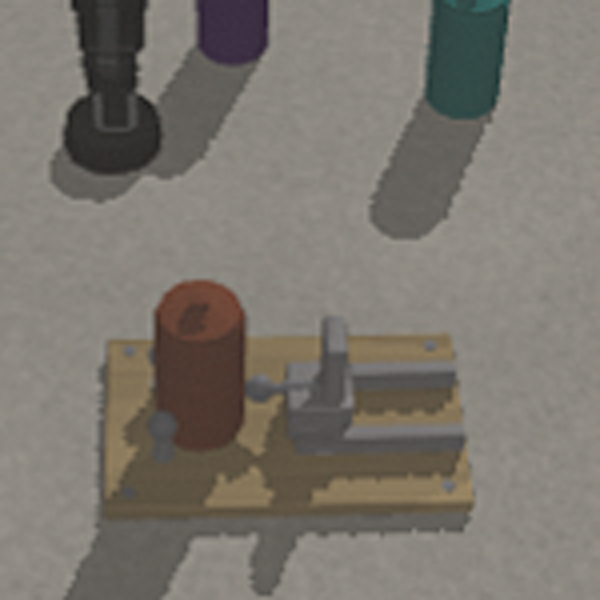

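The wrist view shows the jar at (331,157), symmetric against both heads (296,177) and (367,177), with the nose ball (331,103) touching it from behind. The jar fits at (0.6194, 0.0952), about 1 mm from the measured seat. In the side view it is upright, nothing else has moved, and the robot is clear. Handing in.

```bash
python3 - <<'E'
from cell import *
print(close_job(),read_time_s())
E
```

```text
the job is handed in; nothing more can be done
the job is handed in; nothing more can be done
```

I stood the jar on the jig 8 mm short of the seat, let it go, and pushed the slide up by its tab until the jar was held by both posts and the nose. The job is handed in; it was at 42 s of the 72 s at the last check.

- **Push:** the tab force was steady at about 5.1 N while the jar slid. It then climbed to 9.7 N with the nose spring's slope, which puts the peak press on the jar at about 5.7 N, well below the 14 N limit. On release the slide should still hold the jar with up to its own friction, about 4 N.
- **Last checks:** the jar was upright, about 1 mm from the seat measured in the wrist camera, and symmetric against both heads with the nose touching it. The robot was clear of everything. The wrist and side views I looked at showed nothing else moved.
- **Disagreements:** the cameras differed by 3 to 5 mm in absolute position, but the jar-to-seat offsets agreed to about 1 mm in x and 5 mm in y. The holding force after release could not be read directly. I infer it from the push force and the unchanged pictures.

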